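Open the steriliser's drain valve by one turn

ROBOT

A 7-joint arm with a two-finger parallel gripper is mounted at the origin on the work surface. World frame = base frame: x ahead of the robot, y to its left, z up, the work surface at z = 0. Lengths are in m, angles in degrees, forces in N, time in s.
With the tool pointing down it reaches from about 0.425 to 0.875 m from the base axis. Payload 4.7 kg.
Tool frame: the origin (TCP) lies at the very end of the fingers, on their centre line; the grasp point (between the pads) lies 19 mm behind it; z points along the fingers, x is the direction in which the jaws open and shut, and the axes are right-handed (so a half turn about z gives the same grasp; the last joint's range is limited). The gripper opens to 87 mm and grips with 3 to 60 N. Pads are 19 mm wide; open, the fingers measure 117 mm over their backs; the gripper's body (75 mm by 190 mm) begins 51 mm behind the grasp point.
Start: joints at [-63.077, 18.392, -4.016, 83.108, 1.295, 78.541, -3.26], TCP at [0.286, 0.584, 0.223] pointing down, gripper open.
Joint ranges: [-163.93, 163.93], [-17.29, 119.83], [-79.2, 71.16], [3.27, 140.29], [-89.18, 269.18], [5.43, 117.66], [-154.24, 154.24]. Speed limits (degrees/s): [147.25, 147.25, 180, 180, 180, 180, 180].

INTERFACE

Orientations are given as [roll, pitch, yaw] about the fixed x, y, z axes, in that order (R = Rz(yaw) Ry(pitch) Rx(roll)).
In Python, from cell import sensors, vision, env gives the robot as it stands.
- The arm moves only by the shell command python3 -m inch 'ROWS' [OPENING] [FORCE]. ROWS is a JSON object of lists of equal length, an entry for each row: "dp": the shift along the tool's x, y, z in m, a list of three; "turn": the turn about the tool's z in degrees. A call has 1 to 8 rows; each row shifts and turns the commanded pose from where the row before left it, along the tool's axes as they then stand; what a row does not reach is not made up. A row lasts 1/8 s, in which the tool goes at most 62.5 mm and 10.7 degrees, less where a joint would pass 70% of its speed; a pose out of reach is approached as far as the arm can. A call is refused whole if a number of a shift passes 0.0625 or a number of a turn 10.7, either way. A call with a gripper value outside its range is refused whole. OPENING is the closure, from -1 (fully open) to 1 (shut), set as the call begins (- or left out, the last holds). The fingers move at their own pace and stop on an object; FORCE is the grip in N (left out, the last holds). Time passes only in rows, so rows that do not move let the fingers close. It gives the time, the measured TCP pose, the force and the opening at its end, in the units of the state.
- sensors.get_obs(): the state, without advancing time (a new reading comes with each control period).
- vision.read_camera(name): name is "scene" or "top" or "wrist"; returns the picture (400x640x3 uint8, blue, green, red); there is no depth.
- vision.get_calibration(name): a dict with "K" (3x3 intrinsics, pixels), "pose" (4x4, takes a point from camera to world coordinates). Camera axes: x right, y down, z forward; pixel columns grow to the right and rows downward; lengths in m; the calibration is good to about 2 mm. The wrist camera is an equidistant fisheye: a pixel r from the principal point sees the ray r / f radians off the axis. A picture is of the moment at which its call begins: read the wrist's pose just before it. get_calibration takes no time and is no camera call; for the wrist camera it gives the pose at the moment of the call.
- env.sign_off(): hands the job in, once; it reports no verdict.
The state is a dict: "time_s": time; "qpos": joint angles; "joint_velocities": joint speeds; "effort": joint torques, N m; "tool_pos": TCP position; "tool_rot": TCP orientation; "force": force on the tool from outside, world axes, zero at the start; "wrist_torque": the same for the moment, N m; "grip_width": finger opening in m.
Only numpy, scipy, OpenCV 4.12 (cv2) and the standard library are available. Lean on these libraries where they do the work, as an engineer would, in place of code of your own. Each camera call takes 0.05 s, during which the arm holds its last target.

TASK

Open the steriliser's drain valve: with the fingertips, push its blue hand wheel steadily round by the red handle through exactly one turn anticlockwise (seen from above), until the handle is back in line with the yellow mark; do not spin it, turn it backwards or run on past the mark. Only push the handle from the side: do not pinch it, press hard or pull it up. Leave the things standing around the valve where they are, and finish with the hand clear.

Things in the scene. Friction and masses are not known exactly. Their poses are not given: they have to be found in the camera images.
- valve: The steriliser's bench-mounted steel drain valve, fixed to the counter. Origin: centre of its round foot (124 mm across) on the counter, z up along the wheel's axis; its own x axis points from the axis to the yellow mark. It carries the wheel, the handle and the mark; a 22 mm copper pipe runs from it along its own -x, 30 mm above the counter, and bends down into the counter 78 mm from the axis.
- wheel_hub (a point): Centre of the blue hand wheel, on its vertical axis, at the level of the wheel's top face, 92 mm above the counter. The wheel is 178 mm across: a 14 mm thick rim on an 82 mm radius and three spokes, all flush with or below this level, open between the spokes.
- handle_mid (a point): Centre (half-way up, 115.5 mm above the counter) of the red handle: an upright round post, 26 mm across and 43 mm tall (94 to 137 mm above the counter), on a spoke 70 mm from the axis. Its sleeve revolves freely, so it rolls along what pushes it. Fingertips 97 mm or more above the counter clear wheel and mark; use the last 30 mm of the fingers, as the gripper's body must stay above it.
- mark (a point): Centre of the top of the fixed yellow mark, a slim upright 10 x 14 mm post with a 14 x 20 mm head just outside the wheel's rim, 103 mm from the wheel's axis, top 85 mm above the counter. At the start the red handle stands in line with it, as seen from the axis; it stands there again after exactly one turn.
- wheel (a joint): Turn of the wheel in rad from its start, growing anticlockwise as seen from above: 0 at the start, 6.283 after one turn; it does not wrap, and runs freely from -1 to 9. Stiff valve packing: it takes about 0.16 N m (2.3 N at the handle) to turn, a little more when moving faster, and it stays where it is left.
- handle (a joint): How far the red handle is pulled up out of its seat, m: 0 seated, up to 0.015. The handle is a spring plunger (about 5 N to start, 0.6 N per mm) that may not be pulled out; it does not tilt.
- jar_mid (a point): Bystander: amber glass jar with black cap, 52 mm across, 75 mm tall; its centre.
- cup_mid (a point): Bystander: steel cup, 60 mm across, 70 mm tall; its centre.
- bottle_mid (a point): Bystander: small white bottle with blue cap, 48 mm across, 105 mm tall; its centre.
- canister_mid (a point): Bystander: off-white plastic water canister with black cap, 130 x 180 mm, 232 mm tall; this point is on its middle, 95 mm up.
- gloves_mid (a point): Bystander: blue glove box, 120 x 220 mm, 75 mm tall; its centre.
- bowl_mid (a point): Bystander: round steel bowl, 130 mm across, 50 mm tall; its centre.
- brush_grip (a point): Bystander: green-handled cleaning brush lying on the counter; the middle of its handle.
Not all that is in view belongs to the job. Leave any brown or purple look-alike of the valve alone.

How it is judged:
By the outcome, as a careful person would: the job done as asked, in the order asked, and still so for the second after the job is handed in, with the robot touching nothing.
It also fails if it takes over 62 s, if anything falls off the work surface, if the arm or the gripper's body presses on something with over 40 N, if the wrist force passes 120 N, or if a joint passes its speed limit or range.

## Working session

There is one attempt and no reset: what is moved stays moved. The work goes in short steps, Python scripts to look and compute and a shell command to move; the robot and the scene stay as the last step left them, time stands still between calls to the robot, and variables do not carry over. Pictures are saved under pics/ and viewed, and the job is handed in when it is done.

```bash
ls; mkdir -p pics
python3 - <<'E'
from cell import sensors, vision, env
import cv2,numpy as np
np.set_printoptions(precision=4,suppress=True)
o=sensors.get_obs();print({k:np.round(v,3) for k,v in o.items()})
for n in ["scene","top","wrist"]:
    c=vision.get_calibration(n);print(n,c["K"],c["pose"])
    im=vision.read_camera(n);cv2.imwrite(f"pics/{n}0.png",im)
E
```

```text
pics
{'time_s': np.float64(0.0), 'qpos': array([-63.077,  18.438,  -4.017,  83.174,   1.297,  78.539,  -3.262]), 'joint_velocities': array([ 0.042,  0.012, -0.015,  0.015,  0.042,  0.   , -0.072]), 'effort': array([  0.   , -49.129,  -0.404, -31.253,  -0.064,   0.044,   0.   ]), 'tool_pos': array([0.286, 0.583, 0.221]), 'tool_rot': array([179.993,   0.105,  63.887]), 'force': array([-0.009, -0.273,  0.71 ]), 'wrist_torque': array([-0.001, -0.008, -0.025]), 'grip_width': np.float64(0.087)}
scene [[438.8894   0.     321.1301]
 [  0.     438.8894 191.1674]
 [  0.       0.       1.    ]] [[-0.1196  0.6568 -0.7445  1.5853]
 [ 0.9927  0.089  -0.081   0.0735]
 [ 0.0131 -0.7488 -0.6627  1.0431]
 [ 0.      0.      0.      1.    ]]
top [[455.3686   0.     320.3363]
 [  0.     455.3686 200.2183]
 [  0.       0.       1.    ]] [[-0.0029 -0.9975  0.0703  0.4305]
 [-0.9998  0.0041  0.0172 -0.0593]
 [-0.0175 -0.0702 -0.9974  1.626 ]
 [ 0.      0.      0.      1.    ]]
wrist [[309.7069   0.     320.1012]
 [  0.     309.7069 199.5751]
 [  0.       0.       1.    ]] [[ 0.4408  0.8589  0.2607  0.2135]
 [ 0.8976 -0.4208 -0.1313  0.6189]
 [-0.003   0.2919 -0.9564  0.3815]
 [ 0.      0.      0.      1.    ]]
```

View pics/scene0.png

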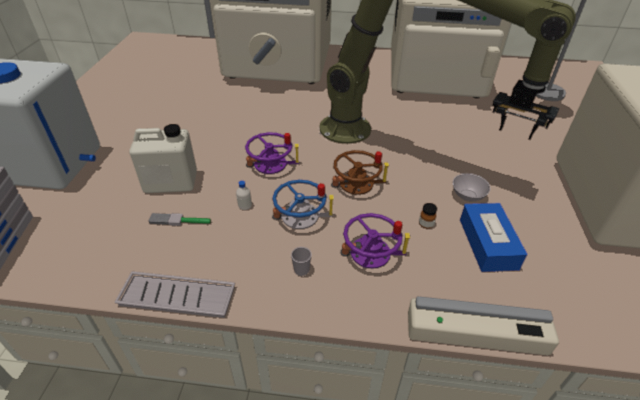

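View pics/top0.png

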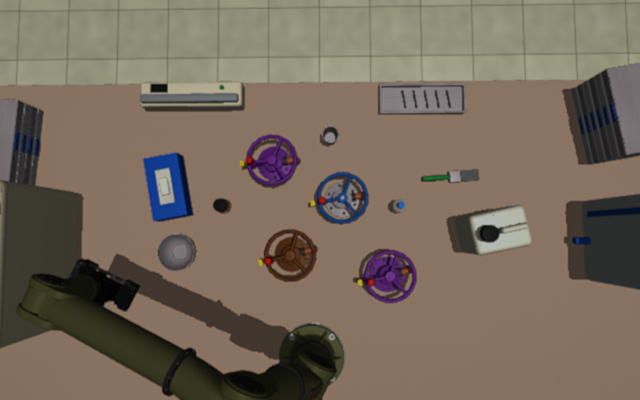

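View pics/wrist0.png

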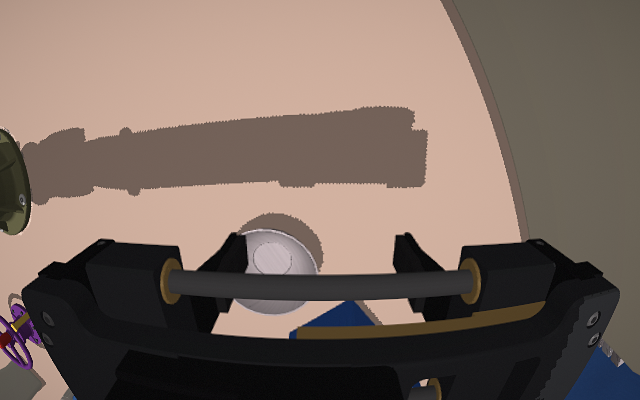

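Four valve-like things are in the top picture: blue (341,198), purple (272,160), purple (388,276) and brown (290,255). The blue one fits the description. I'll confirm it in an enlarged crop and measure it.

```bash
cat > h.py <<'E'
import cv2,numpy as np
np.set_printoptions(precision=4,suppress=True)
from cell import sensors, vision, env
def ray(cal,u,v):
    K=cal["K"];T=np.array(cal["pose"]);d=np.array([(u-K[0][2])/K[0][0],(v-K[1][2])/K[1][1],1.]);return T[:3,3],T[:3,:3]@d
def plane(cal,u,v,z):
    o,d=ray(cal,u,v);return o+d*(z-o[2])/d[2]
def tri(c1,p1,c2,p2):
    A=[];b=[]
    for c,p in((c1,p1),(c2,p2)):
        o,d=ray(c,*p);d=d/np.linalg.norm(d);M=np.eye(3)-np.outer(d,d);A.append(M);b.append(M@o)
    x=np.linalg.lstsq(np.vstack(A),np.hstack(b),rcond=None)[0]
    return x,np.linalg.norm(np.vstack(A)@x-np.hstack(b))
def proj(cal,P):
    T=np.array(cal["pose"]);q=T[:3,:3].T@(np.array(P)-T[:3,3]);q=np.array(cal["K"])@q;return q[:2]/q[2]
E
python3 - <<'E'
from h import *
for n,box in (("top",(300,160,390,235)),("scene",(260,165,345,240))):
    im=cv2.imread(f"pics/{n}0.png");x0,y0,x1,y1=box;c=im[y0:y1,x0:x1]
    cv2.imwrite(f"pics/{n}0c.png",cv2.resize(c,None,fx=7,fy=7,interpolation=cv2.INTER_NEAREST))
    h=cv2.cvtColor(c,cv2.COLOR_BGR2HSV)
    for nm,lo,hi in (("blue",(98,120,40),(118,255,255)),("red",(0,190,60),(5,255,255)),("yel",(22,140,90),(35,255,255))):
        m=cv2.inRange(h,lo,hi)
        k,l,s,ce=cv2.connectedComponentsWithStats(m)
        for i in range(1,k):
            if s[i,4]>5: print(n,nm,s[i,:2]+[x0,y0],s[i,2:],ce[i]+[x0,y0])
        if nm=="blue":
            i=1+np.argmax(s[1:,4]); pts=cv2.findNonZero((l==i).astype(np.uint8)); hull=cv2.convexHull(pts); e=cv2.fitEllipse(hull); print("ell",np.array(e[0])+[x0,y0],e[1:])
            print("hub at z=.09",plane(vision.get_calibration(n),*(np.array(e[0])+[x0,y0]),.088))
E
```

```text
top blue [317 173] [ 51  50 637] [342.8242 197.6766]
ell [341.9204 197.5631] ((50.36491012573242, 51.00629806518555), 76.62513732910156)
hub at z=.09 [ 0.5476 -0.1058  0.088 ]
top red [319 197] [ 6  6 27] [321.6667 200.    ]
top yel [310 200] [ 5  6 29] [312.069  202.5862]
scene blue [273 180] [ 53  37 505] [298.0693 199.8317]
ell [298.9068 197.995 ] ((36.469783782958984, 52.32102584838867), 88.16607666015625)
hub at z=.09 [ 0.5548 -0.1102  0.088 ]
scene red [318 184] [ 6 12 56] [320.8929 189.2321]
scene yel [329 195] [ 4 20 48] [330.5625 203.5625]
```

View pics/top0c.png

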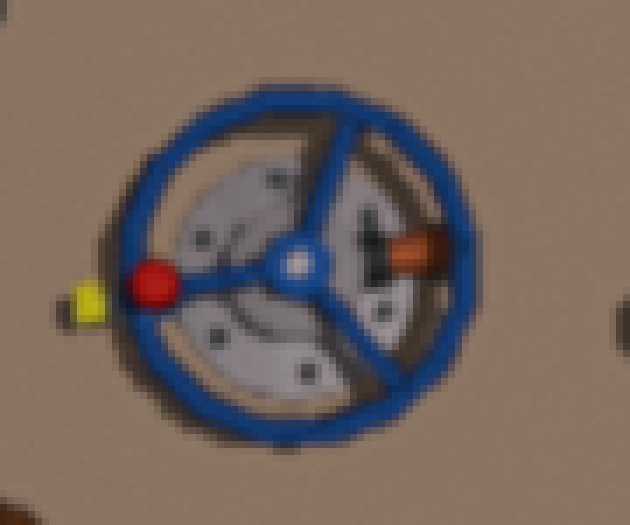

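View pics/scene0c.png

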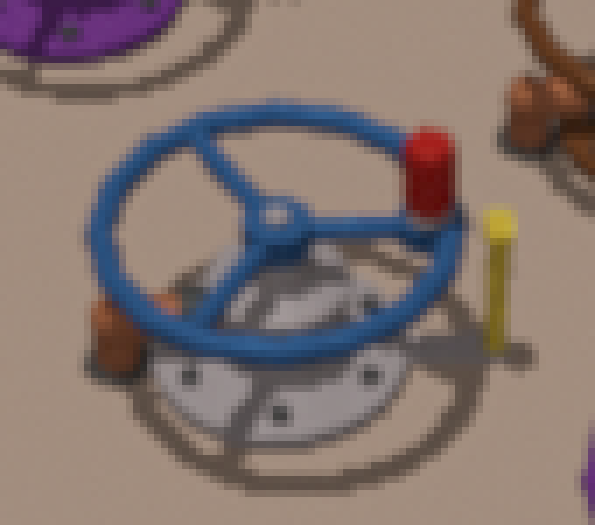

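The crop shows the blue wheel with its red handle at crop (155,285) and the yellow mark at (90,303). It is the only blue valve, so it is the target. Next I triangulate the points.

Run:
```python
from h import *
t=vision.get_calibration("top");s=vision.get_calibration("scene")
g=lambda x,y,a,b:(a+(x+.0)/7-.5,b+y/7-.5)
for n,a,b in (("hub",(299,263),(278,214)),("handletop",(155,285),(430,138)),("marktop",(90,302),(500,215))):
    P=tri(t,g(*a,300,160),s,g(*b,260,165));print(n,P)
ft=(341.92,197.56);fs=(298.9,198.0)
print("ellipse tri",tri(t,ft,s,fs))
def plan(n,p,z): return plane(t if n=='t' else s,*p,z)
print("handle top",plan('t',g(155,285,300,160),.137),plan('s',g(430,138,260,165),.137))
print("mark",plan('t',g(90,302,300,160),.085),plan('s',g(500,215,260,165),.085))
print("hub",plan('t',g(299,263,300,160),.092),plan('s',g(278,214,260,165),.092))
# bystanders approx
for n,p,z in (("jar",(221,205),.075),("cup",(330,134),.07),("bottle",(399,205),.105),("p1",(272,160),.09),("br",(290,255),.09),("p2",(388,276),.09)):
    print(n,plan('t',p,z))
```

```text
hub (array([ 0.5489, -0.1083,  0.0956]), np.float64(0.002424163240447923))
handletop (array([ 0.5356, -0.0398,  0.1383]), np.float64(0.0027057145532450137))
marktop (array([ 0.5307, -0.0074,  0.091 ]), np.float64(0.002287464382504994))
ellipse tri (array([ 0.5484, -0.1087,  0.0823]), np.float64(0.0038195917584255444))
handle top [ 0.5354 -0.0378  0.137 ] [ 0.5343 -0.0418  0.137 ]
mark [ 0.531  -0.0056  0.085 ] [ 0.5243 -0.0095  0.085 ]
hub [ 0.549  -0.1067  0.092 ] [ 0.5451 -0.1107  0.092 ]
jar [0.5248 0.3079 0.075 ]
cup [ 0.7697 -0.0665  0.07  ]
bottle [ 0.5206 -0.2955  0.105 ]
p1 [0.6769 0.1317 0.09  ]
br [0.3548 0.0697 0.09  ]
p2 [ 0.2845 -0.2576  0.09  ]
```

```bash
cat >> h.py <<'E'
from scipy.spatial.transform import Rotation as Ro
import json
def rowsfor(poses,start=None):
    """poses: list of (x,y,z,yaw deg) after each row; prints rows of tool-frame shifts"""
    o=sensors.get_obs()
    p=np.array(o["tool_pos"]) if start is None else np.array(start[:3]); y=o["tool_rot"][2] if start is None else start[3]
    R=Ro.from_euler("xyz",[180,0,y],degrees=True); out=[];tn=[]
    for q in poses:
        d=R.inv().apply(np.array(q[:3])-p); t=-(((q[3]-y)+180)%360-180)
        out.append(np.round(d,4).tolist()); tn.append(round(t,2))
        p=p+R.apply(out[-1]); y=y-tn[-1]; R=Ro.from_euler("xyz",[180,0,y],degrees=True)
    for i in range(0,len(out),8): print(json.dumps({"dp":out[i:i+8],"turn":tn[i:i+8]}))
E
python3 - <<'E'
from h import *
o=sensors.get_obs();p0=np.append(o["tool_pos"],o["tool_rot"][2]);p1=np.array([.505,-.035,.24,-145])
rowsfor([p0+(p1-p0)*(i+1)/24 for i in range(24)])
E
```

```text
{"dp": [[-0.0191, 0.0195, -0.0008], [-0.0159, 0.0222, -0.0007], [-0.0124, 0.0244, -0.0008], [-0.0086, 0.026, -0.0007], [-0.0046, 0.0269, -0.0008], [-0.0004, 0.0273, -0.0008], [0.0038, 0.0271, -0.0007], [0.0077, 0.0262, -0.0008]], "turn": [8.7, 8.71, 8.7, 8.7, 8.71, 8.7, 8.7, 8.71]}
{"dp": [[0.0117, 0.0247, -0.0008], [0.0153, 0.0227, -0.0007], [0.0185, 0.0201, -0.0008], [0.0213, 0.017, -0.0007], [0.0237, 0.0137, -0.0008], [0.0255, 0.0099, -0.0008], [0.0267, 0.0059, -0.0007], [0.0272, 0.0018, -0.0008]], "turn": [8.7, 8.71, 8.7, 8.7, 8.71, 8.7, 8.7, 8.71]}
{"dp": [[0.0273, -0.0023, -0.0007], [0.0265, -0.0064, -0.0008], [0.0253, -0.0104, -0.0008], [0.0235, -0.0141, -0.0007], [0.021, -0.0174, -0.0008], [0.0181, -0.0204, -0.0008], [0.0149, -0.023, -0.0007], [0.0112, -0.0249, -0.0008]], "turn": [8.7, 8.7, 8.71, 8.7, 8.7, 8.71, 8.7, 8.71]}
```

```bash
python3 -m inch '{"dp": [[-0.019,0.0195,-0.001],[-0.016,0.022,-0.001],[-0.0125,0.0245,-0.001],[-0.0085,0.026,-0.001],[-0.0045,0.027,-0.001],[-0.0005,0.0275,-0.001],[0.004,0.027,-0.001],[0.0075,0.026,-0.001]], "turn": [8.7,8.7,8.7,8.7,8.7,8.7,8.7,8.7]}' 1 10
```

```text
time_s: 1.15
tool_pos: [0.3593, 0.3766, 0.2303]
tool_rot: [180.0, 0.0, -6.0]
force: [0.1, -0.7, 0.2]
grip_width: 0.0148
```

```bash
python3 -m inch '{"dp": [[0.0115,0.0245,-0.001],[0.0155,0.0225,-0.001],[0.0185,0.02,-0.001],[0.0215,0.017,-0.001],[0.0235,0.0135,-0.001],[0.0255,0.01,-0.001],[0.0265,0.006,-0.001],[0.027,0.002,-0.001]], "turn": [8.7,8.7,8.7,8.7,8.7,8.7,8.7,8.7]}'
```

```text
time_s: 2.15
tool_pos: [0.4321, 0.1715, 0.2384]
tool_rot: [180.0, 0.0, -75.6]
force: [0.3, 0.3, 1.0]
grip_width: 0.0004
```

```bash
python3 -m inch '{"dp": [[0.0275,-0.0025,-0.001],[0.0265,-0.0065,-0.001],[0.0255,-0.0105,-0.001],[0.0235,-0.014,-0.001],[0.021,-0.0175,0],[0.018,-0.0205,0],[0.015,-0.023,0],[0.011,-0.025,0]], "turn": [8.7,8.7,8.7,8.7,8.7,8.7,8.7,8.7]}'
python3 - <<'E'
from h import *
print({k:np.round(v,3) for k,v in sensors.get_obs().items()})
c=vision.get_calibration("wrist");im=vision.read_camera("wrist");cv2.imwrite("pics/w1.png",im);np.savez("w1.npz",K=c["K"],pose=c["pose"])
E
```

```text
time_s: 3.15
tool_pos: [0.506, -0.0348, 0.2424]
tool_rot: [180.0, -0.0, -145.2]
force: [-0.5, 0.5, -0.2]
grip_width: 0.0007
{'time_s': np.float64(3.15), 'qpos': array([ -29.752,   -0.478,   30.763,  102.35 ,    0.238,   78.069,
       -144.241]), 'joint_velocities': array([ 13.715,  11.779,  13.762,  -9.97 ,  -5.732,  -0.415, -40.349]), 'effort': array([ -1.036, -27.286,  -0.586, -30.748,   0.198,  -0.   ,   0.739]), 'tool_pos': array([ 0.506, -0.035,  0.242]), 'tool_rot': array([ 179.986,   -0.   , -145.202]), 'force': array([-0.521,  0.491, -0.22 ]), 'wrist_torque': array([0.049, 0.177, 0.016]), 'grip_width': np.float64(0.001)}
```

View pics/w1.png

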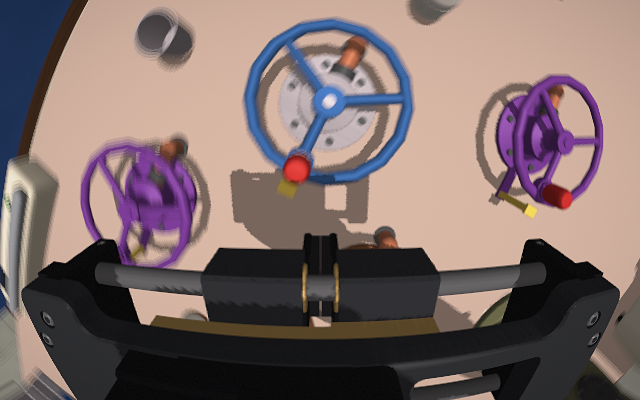

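The wrist picture shows the blue valve with its hub at (329,100), red handle at (296,168) and mark at (288,188). The closed fingers are at (321,250). The arm was still settling, so I'll take another picture and measure from it.

```bash
cat >> h.py <<'E'
def wplane(cal,u,v,z):
    K=np.array(cal["K"]);T=np.array(cal["pose"]);x=u-K[0,2];y=v-K[1,2];r=np.hypot(x,y);a=r/K[0,0]
    d=T[:3,:3]@np.array([np.sin(a)*x/max(r,1e-9),np.sin(a)*y/max(r,1e-9),np.cos(a)]);o=T[:3,3]
    return o+d*(z-o[2])/d[2]
def wsnap(name):
    o=sensors.get_obs();c=vision.get_calibration("wrist");im=vision.read_camera("wrist")
    cv2.imwrite(f"pics/{name}.png",im);np.savez(name+".npz",K=c["K"],pose=c["pose"]);return im,c,o
E
python3 - <<'E'
from h import *
wsnap("w1a")
im,c,o=wsnap("w2");print(o["tool_pos"],o["joint_velocities"].max())
h=cv2.cvtColor(im,cv2.COLOR_BGR2HSV)[:235]
for nm,lo,hi,z in (("blue",(98,120,40),(118,255,255),.085),("red",(0,190,60),(5,255,255),.137),("yel",(22,140,60),(35,255,255),.085)):
    m=cv2.inRange(h,lo,hi);k,l,s,ce=cv2.connectedComponentsWithStats(m)
    for i in range(1,k):
        if s[i,4]>30 and 230<ce[i][0]<430: print(nm,s[i],ce[i],wplane(c,*ce[i],z))
    if nm=="blue":
        i=1+np.argmax(s[1:,4]);H=cv2.convexHull(cv2.findNonZero((l==i).astype(np.uint8))).reshape(-1,2)
        P=np.array([wplane(c,u,v,.085)[:2] for u,v in H])
        A=np.c_[2*P,np.ones(len(P))];x=np.linalg.lstsq(A,(P**2).sum(1),rcond=None)[0];print("hub fit",x[:2],"r",np.sqrt(x[2]+x[0]**2+x[1]**2))
cv2.imwrite("pics/w2c.png",cv2.resize(im[10:240,220:430],None,fx=2.5,fy=2.5,interpolation=cv2.INTER_CUBIC))
E
```

```text
[ 0.5062 -0.0375  0.2425] 3.347021504699199
blue [ 240   24  170  166 7648] [325.8147 102.9172] [ 0.5496 -0.1116  0.085 ]
hub fit [ 0.5484 -0.1085] r 0.08692621881005654
red [281 160  27  30 491] [294.0672 174.391 ] [ 0.5374 -0.0434  0.137 ]
yel [275 185  20  18 202] [284.5396 193.8366] [ 0.5314 -0.0082  0.085 ]
```

View pics/w2c.png

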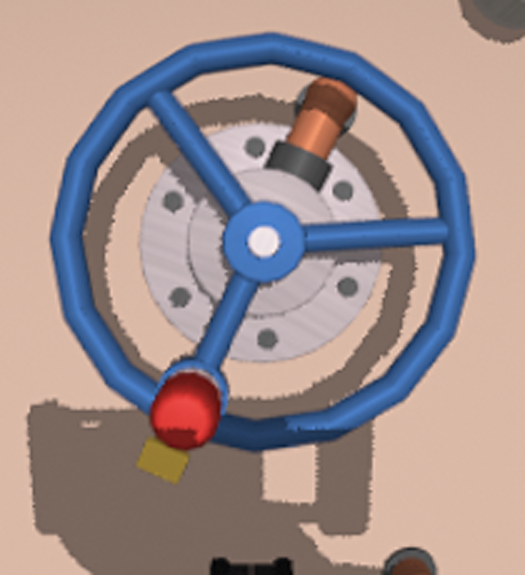

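```bash
cat >> h.py <<'E'
HUB=np.array([.5487,-.1083]);TH0=100.;Z=.108
def yaw(th): return -145+280*(th-65)/371.
def fpose(th,r=.070): 
    a=np.radians(th);return (HUB[0]+r*np.cos(a),HUB[1]+r*np.sin(a),Z,yaw(th))
def handle_angle(x,y,yw):
    """smallest handle angle ahead of the finger (30x19 box) that just touches; and normal deviation"""
    th=np.degrees(np.arctan2(y-HUB[1],x-HUB[0])); w=np.radians(yw)
    ex=np.array([np.cos(w),np.sin(w)]);ey=np.array([np.sin(w),-np.cos(w)])
    for a in np.arange(th+5,th+50,.1):
        h=HUB+.07*np.array([np.cos(np.radians(a)),np.sin(np.radians(a))]);d=h-np.array([x,y]);l=np.array([d@ex,d@ey])
        c=np.clip(l,[-.015,-.0095],[.015,.0095]);g=l-c
        if np.hypot(*g)>=.013:
            n=(g[0]*ex+g[1]*ey);n/=np.hypot(*n);t=np.array([-np.sin(np.radians(a)),np.cos(np.radians(a))])
            return a,np.degrees(np.arccos(np.clip(n@t,-1,1))),np.round(l*1000,1)
E
python3 - <<'E'
from h import *
for th in range(65,440,15):
    p=fpose(th);a=handle_angle(p[0],p[1],p[3]);print(th,round(p[3]),"lag",round((a[0]-th)%360,1),"dev",round(a[1],1),a[2])
o=sensors.get_obs();p0=np.append(o["tool_pos"],o["tool_rot"][2]);p1=np.array(fpose(65))
P=[p0+(np.append(p1[:2],[p0[2],-145])-p0)*(i+1)/4 for i in range(4)]
P+=[np.append(p1[:2],[p0[2]+(Z-p0[2])*(i+1)/4,-145]) for i in range(4)]
rowsfor(P)
E
```

```text
65 -145 lag 24.1 dev 33.5 [19.6 21.7]
80 -134 lag 24.7 dev 28.3 [21.6 20.8]
95 -122 lag 25.1 dev 23.1 [23.3 19.6]
110 -111 lag 25.3 dev 18.1 [24.7 18.2]
125 -100 lag 25.4 dev 13.0 [25.9 16.6]
140 -88 lag 25.4 dev 8.0 [26.9 14.9]
155 -77 lag 25.2 dev 3.1 [27.6 13.1]
170 -66 lag 24.8 dev 2.0 [27.9 11.2]
185 -54 lag 24.4 dev 6.2 [28.1  9.3]
200 -43 lag 23.9 dev 3.0 [28.   7.5]
215 -32 lag 23.6 dev 0.4 [28.1  5.7]
230 -20 lag 23.3 dev 3.8 [28.   3.9]
245 -9 lag 23.2 dev 7.4 [28.1  2.1]
260 2 lag 23.1 dev 10.9 [28.   0.3]
275 13 lag 23.2 dev 14.7 [28.1 -1.5]
290 25 lag 23.3 dev 18.5 [28.1 -3.4]
305 36 lag 23.5 dev 22.4 [28.  -5.3]
320 47 lag 23.9 dev 26.4 [28.1 -7.3]
335 59 lag 24.4 dev 30.6 [28.1 -9.4]
350 70 lag 24.9 dev 26.1 [ 27.9 -11.5]
365 81 lag 25.2 dev 21.0 [ 27.4 -13.5]
380 93 lag 25.4 dev 15.9 [ 26.7 -15.4]
395 104 lag 25.4 dev 10.9 [ 25.6 -17.1]
410 115 lag 25.3 dev 5.9 [ 24.4 -18.6]
425 127 lag 25.0 dev 0.9 [ 22.9 -19.8]
{"dp": [[-0.0135, -0.0123, -0.0], [-0.0134, -0.0124, -0.0], [-0.0135, -0.0123, -0.0], [-0.0134, -0.0123, -0.0], [-0.0, -0.0, 0.0336], [-0.0, -0.0, 0.0336], [-0.0, -0.0, 0.0336], [-0.0, -0.0, 0.0336]], "turn": [-0.01, -0.01, -0.01, -0.01, 0.0, 0.0, 0.0, 0.0]}
```

```bash
python3 -m inch '{"dp": [[-0.0135,-0.0123,0],[-0.0135,-0.0123,0],[-0.0135,-0.0123,0],[-0.0135,-0.0123,0],[0,0,0.0335],[0,0,0.0335],[0,0,0.0335],[0,0,0.0335]], "turn": [0,0,0,0,0,0,0,0]}'
python3 - <<'E'
from h import *
im,c,o=wsnap("w3");print(o["tool_pos"],o["tool_rot"],o["force"])
im,c,o=wsnap("w4");print(o["tool_pos"],o["tool_rot"],o["force"])
cv2.imwrite("pics/t4.png",cv2.resize(vision.read_camera("top")[150:250,280:400],None,fx=5,fy=5,interpolation=cv2.INTER_CUBIC))
E
```

```text
time_s: 4.3
tool_pos: [0.5781, -0.0411, 0.1073]
tool_rot: [179.9, 0.0, -144.7]
force: [0.8, 0.5, -0.6]
grip_width: 0.0008
[ 0.5781 -0.0411  0.1073] [ 179.924     0.023  -144.7024] [ 0.7681  0.4529 -0.5969]
[ 0.5749 -0.0409  0.1026] [ 179.7101   -0.3613 -144.6971] [-2.933   0.1563 -2.4301]
```

View pics/w4.png

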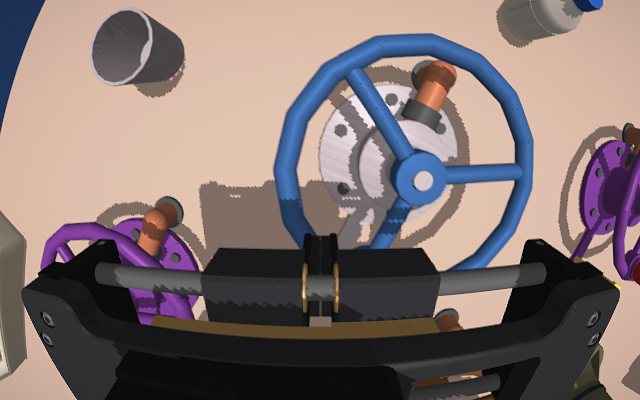

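View pics/t4.png

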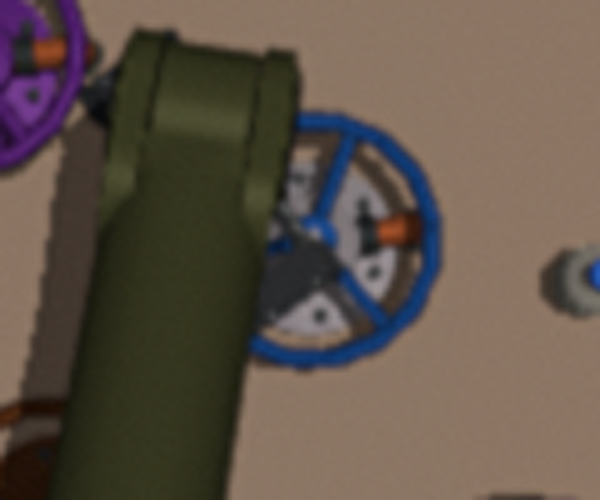

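```bash
python3 -m inch '{"dp": [[0,0,-0.002],[0,0,-0.002]], "turn": [0,0]}'
python3 - <<'E'
from h import *
o=sensors.get_obs();print(o["tool_pos"],o["tool_rot"],o["force"],o["qpos"])
x,y=o["tool_pos"][:2]-HUB;print(np.degrees(np.arctan2(y,x)),np.hypot(x,y))
im,c,o=wsnap("w5")
print(wplane(c,422,180,.095))
E
```

```text
time_s: 4.7
tool_pos: [0.5797, -0.0429, 0.1145]
tool_rot: [-179.9, 0.2, -144.9]
force: [-0.5, -0.0, -0.2]
grip_width: 0.0007
[ 0.5797 -0.0429  0.1145] [-179.9249    0.16   -144.8783] [-0.4659 -0.0066 -0.2314] [ -25.7505   15.7251   31.9057  101.996    -9.1694   64.675  -135.7704]
64.6621613761261 0.07239567517800095
[ 0.5499 -0.1105  0.095 ]
```

```bash
cat > plan.py <<'E'
import sys
from h import *
# usage: plan.py PREV_THETA step_per_row [nrows] 
prev=float(sys.argv[1]);st=[float(v) for v in sys.argv[2].split(",")];n=int(sys.argv[3]) if len(sys.argv)>3 else 8
if len(st)==1: st=st*n
o=sensors.get_obs();d=o["tool_pos"][:2]-HUB;th=np.degrees(np.arctan2(d[1],d[0]));th=prev+(th-prev+180)%360-180;r=np.hypot(*d)
yw=o["tool_rot"][2];yw=yaw(th)+(yw-yaw(th)+180)%360-180
ha=handle_angle(*o["tool_pos"][:2],yw);ha=prev+(ha[0]-prev)%360
print("th %.1f r %.1f z %.1f yaw %.1f(%.1f) handle>=%.1f F %s t %.2f q7 %.0f q6 %.0f |F|"%(th,r*1e3,o["tool_pos"][2]*1e3,yw,yaw(th),ha,np.round(o["force"],1),o["time_s"],o["qpos"][6],o["qpos"][5]))
P=[];t=th;tot=sum(st);e=th+tot
for i in range(len(st)):
    t+=st[i];f=(t-th)/tot
    q=fpose(t,r+(.07-r)*f);P.append((q[0],q[1],o["tool_pos"][2]+(.109-o["tool_pos"][2])*f,yw+(yaw(e)-yw)*f))
rowsfor(P,(*o["tool_pos"],yw))
E
python3 plan.py 65 0.8,1.3,1.3,1.3,1.3,1.3,1.3,1.3
```

```text
th 64.6 r 72.3 z 114.6 yaw -144.9(-145.3) handle>=88.8 F [ 0.5 -1.  -0.3] t 4.75 q7 -136 q6 65 |F|
{"dp": [[0.0007, 0.0008, 0.0005], [0.001, 0.0012, 0.0007], [0.0011, 0.0013, 0.0007], [0.0011, 0.0012, 0.0008], [0.0011, 0.0012, 0.0007], [0.0011, 0.0012, 0.0008], [0.0011, 0.0012, 0.0007], [0.0011, 0.0012, 0.0007]], "turn": [-0.57, -0.92, -0.93, -0.92, -0.93, -0.92, -0.93, -0.92]}
```

```bash
python3 -m inch '{"dp": [[0.0007,0.0008,0.0005],[0.001,0.0012,0.0007],[0.0011,0.0013,0.0007],[0.0011,0.0012,0.0008],[0.0011,0.0012,0.0007],[0.0011,0.0012,0.0008],[0.0011,0.0012,0.0007],[0.0011,0.0012,0.0007]], "turn": [-0.6,-0.9,-0.9,-0.9,-0.9,-0.9,-0.9,-0.9]}'; python3 plan.py 74 1.5,2,2.5,2.5,2.5,2.5,2.5,2.5
```

```text
time_s: 5.75
tool_pos: [0.5661, -0.0409, 0.1069]
tool_rot: [-180.0, 0.0, -138.0]
force: [-0.1, 0.6, 0.0]
grip_width: 0.0003
th 75.5 r 69.6 z 106.9 yaw -138.0(-137.1) handle>=100.1 F [-0.1  0.6  0. ] t 5.75 q7 -130 q6 64 |F|
{"dp": [[0.001, 0.0015, -0.0002], [0.0013, 0.002, -0.0002], [0.0018, 0.0026, -0.0003], [0.0017, 0.0025, -0.0003], [0.0018, 0.0024, -0.0002], [0.0018, 0.0025, -0.0003], [0.0018, 0.0025, -0.0003], [0.0018, 0.0024, -0.0003]], "turn": [-1.2, -1.61, -2.0, -2.01, -2.0, -2.01, -2.0, -2.01]}
```

```bash
python3 -m inch '{"dp": [[0.001,0.0015,-0.0002],[0.0013,0.002,-0.0002],[0.0018,0.0026,-0.0003],[0.0017,0.0025,-0.0003],[0.0018,0.0024,-0.0002],[0.0018,0.0025,-0.0003],[0.0018,0.0025,-0.0003],[0.0018,0.0024,-0.0003]], "turn": [-1.2,-1.6,-2,-2,-2,-2,-2,-2]}'; python3 plan.py 94 3
python3 - <<'E'
from h import *
wsnap("w6")
E
```

```text
time_s: 6.75
tool_pos: [0.5436, -0.0383, 0.1091]
tool_rot: [180.0, 0.0, -123.1]
force: [1.7, 1.6, -1.4]
grip_width: 0.0003
th 94.1 r 70.2 z 109.1 yaw -123.1(-123.0) handle>=119.2 F [ 1.7  1.6 -1.4] t 6.75 q7 -117 q6 63 |F|
{"dp": [[0.0023, 0.0029, 0.0], [0.0024, 0.0028, 0.0], [0.0024, 0.0028, 0.0], [0.0024, 0.0027, 0.0], [0.0024, 0.0027, 0.0001], [0.0025, 0.0027, -0.0], [0.0025, 0.0027, -0.0], [0.0026, 0.0026, -0.0]], "turn": [-2.27, -2.27, -2.28, -2.27, -2.27, -2.27, -2.28, -2.27]}
```

View pics/w6.png

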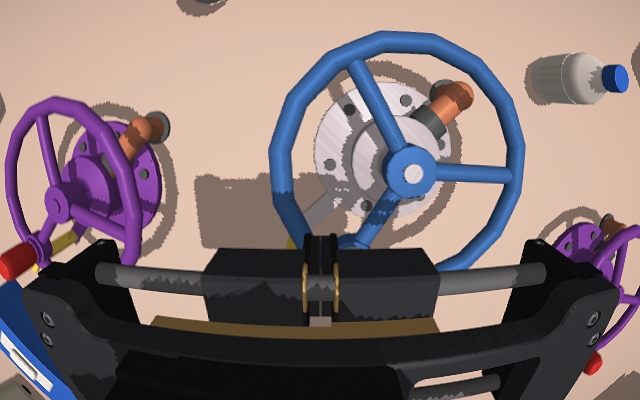

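The spoke has turned relative to the copper pipe, and the contact force is about 2.3 N, so the handle is moving as intended. I'll continue.

```bash
python3 -m inch '{"dp": [[0.0023,0.0029,0],[0.0024,0.0028,0],[0.0024,0.0028,0],[0.0024,0.0027,0],[0.0024,0.0027,0],[0.0025,0.0027,0],[0.0025,0.0027,0],[0.0026,0.0026,0]], "turn": [-2.3,-2.3,-2.3,-2.3,-2.3,-2.3,-2.3,-2.3]}'; python3 plan.py 118 3
```

```text
time_s: 7.8
tool_pos: [0.5156, -0.0463, 0.1091]
tool_rot: [180.0, 0.0, -104.6]
force: [1.6, 2.3, -1.3]
grip_width: 0.0005
th 118.1 r 70.3 z 109.1 yaw -104.6(-104.9) handle>=143.5 F [ 1.6  2.3 -1.3] t 7.80 q7 -99 q6 63 |F|
{"dp": [[0.0026, 0.0026, 0.0], [0.0026, 0.0026, 0.0], [0.0027, 0.0025, 0.0], [0.0027, 0.0025, 0.0], [0.0027, 0.0025, 0.0], [0.0028, 0.0024, 0.0], [0.0028, 0.0024, 0.0001], [0.0028, 0.0023, -0.0]], "turn": [-2.23, -2.23, -2.23, -2.23, -2.23, -2.23, -2.23, -2.23]}
```

```bash
python3 -m inch '{"dp": [[0.0026,0.0026,0],[0.0026,0.0026,0],[0.0027,0.0025,0],[0.0027,0.0025,0],[0.0027,0.0025,0],[0.0028,0.0024,0],[0.0028,0.0024,0],[0.0028,0.0023,0]], "turn": [-2.2,-2.2,-2.2,-2.2,-2.2,-2.3,-2.3,-2.3]}'; python3 plan.py 142 3
```

```text
time_s: 8.8
tool_pos: [0.4929, -0.065, 0.109]
tool_rot: [179.9, 0.1, -86.7]
force: [1.1, 1.9, 0.9]
grip_width: 0.0005
th 142.2 r 70.7 z 109.0 yaw -86.7(-86.7) handle>=167.4 F [1.1 1.9 0.9] t 8.80 q7 -80 q6 62 |F|
{"dp": [[0.0029, 0.0023, -0.0], [0.0029, 0.0022, -0.0], [0.003, 0.0023, -0.0], [0.003, 0.0021, -0.0], [0.003, 0.0021, -0.0], [0.003, 0.0021, -0.0], [0.0031, 0.0021, -0.0], [0.003, 0.002, -0.0]], "turn": [-2.26, -2.27, -2.26, -2.27, -2.26, -2.26, -2.27, -2.26]}
```

```bash
python3 -m inch '{"dp": [[0.0029,0.0023,0],[0.0029,0.0022,0],[0.003,0.0023,0],[0.003,0.0021,0],[0.003,0.0021,0],[0.003,0.0021,0],[0.0031,0.0021,0],[0.003,0.002,0]], "turn": [-2.3,-2.3,-2.3,-2.3,-2.3,-2.2,-2.2,-2.2]}'; python3 plan.py 166 3
```

```text
time_s: 9.8
tool_pos: [0.4803, -0.0916, 0.1089]
tool_rot: [179.9, 0.1, -68.7]
force: [-0.4, 2.3, 1.0]
grip_width: 0.0005
th 166.3 r 70.4 z 108.9 yaw -68.7(-68.5) handle>=191.1 F [-0.4  2.3  1. ] t 9.80 q7 -59 q6 62 |F|
{"dp": [[0.0031, 0.002, -0.0], [0.0031, 0.0019, -0.0], [0.0032, 0.002, -0.0], [0.0031, 0.0018, -0.0001], [0.0032, 0.0018, 0.0], [0.0032, 0.0018, 0.0], [0.0033, 0.0018, -0.0], [0.0032, 0.0017, -0.0]], "turn": [-2.28, -2.28, -2.27, -2.28, -2.28, -2.28, -2.28, -2.28]}
```

```bash
python3 -m inch '{"dp": [[0.0031,0.002,0],[0.0031,0.0019,0],[0.0032,0.002,0],[0.0031,0.0018,0],[0.0032,0.0018,0],[0.0032,0.0018,0],[0.0033,0.0018,0],[0.0032,0.0017,0]], "turn": [-2.3,-2.3,-2.3,-2.3,-2.3,-2.3,-2.3,-2.3]}'; python3 plan.py 190 3
python3 - <<'E'
from h import *
cv2.imwrite("pics/t7.png",cv2.resize(vision.read_camera("top")[150:250,280:400],None,fx=5,fy=5,interpolation=cv2.INTER_CUBIC))
cv2.imwrite("pics/s7.png",cv2.resize(vision.read_camera("scene")[150:250,240:360],None,fx=5,fy=5,interpolation=cv2.INTER_CUBIC))
E
```

```text
time_s: 10.8
tool_pos: [0.4794, -0.121, 0.1088]
tool_rot: [179.9, 0.2, -50.3]
force: [-1.2, 2.7, 1.6]
grip_width: 0.0006
th 190.4 r 70.4 z 108.8 yaw -50.3(-50.4) handle>=214.5 F [-1.2  2.7  1.6] t 10.80 q7 -37 q6 62 |F|
{"dp": [[0.0033, 0.0017, -0.0], [0.0033, 0.0016, -0.0001], [0.0033, 0.0016, 0.0], [0.0033, 0.0015, -0.0], [0.0034, 0.0015, -0.0], [0.0034, 0.0015, -0.0001], [0.0034, 0.0014, 0.0], [0.0034, 0.0013, -0.0]], "turn": [-2.25, -2.25, -2.25, -2.26, -2.25, -2.25, -2.25, -2.25]}
```

View pics/s7.png

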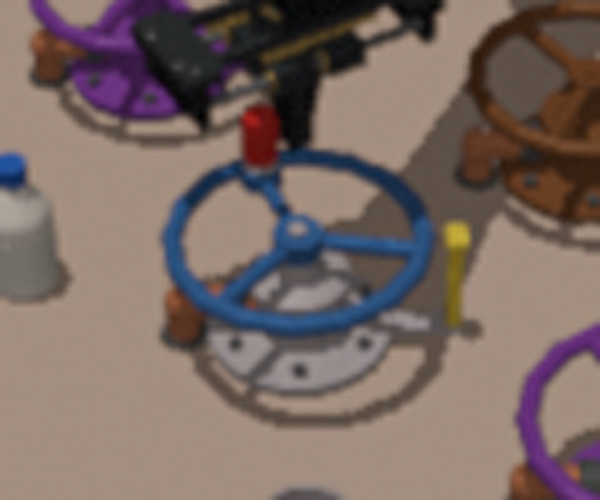

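The scene crop shows the handle at (260,135), on the far side, and the fingers behind it at (297,110). That matches the estimated handle angle of about 214°. I'll continue.

```bash
python3 -m inch '{"dp": [[0.0033,0.0017,0],[0.0033,0.0016,0],[0.0033,0.0016,0],[0.0033,0.0015,0],[0.0034,0.0015,0],[0.0034,0.0015,0],[0.0034,0.0014,0],[0.0034,0.0013,0]], "turn": [-2.2,-2.2,-2.2,-2.3,-2.3,-2.3,-2.3,-2.3]}'; python3 plan.py 214 3
```

```text
time_s: 11.9
tool_pos: [0.4911, -0.148, 0.1087]
tool_rot: [179.9, 0.2, -32.2]
force: [-1.5, 1.8, 1.0]
grip_width: 0.0004
th 214.6 r 70.0 z 108.7 yaw -32.2(-32.1) handle>=238.2 F [-1.5  1.8  1. ] t 11.90 q7 -15 q6 63 |F|
{"dp": [[0.0034, 0.0014, -0.0], [0.0034, 0.0013, -0.0001], [0.0035, 0.0012, -0.0], [0.0034, 0.0013, -0.0], [0.0035, 0.0012, -0.0001], [0.0035, 0.0011, -0.0], [0.0035, 0.0011, -0.0001], [0.0035, 0.001, 0.0]], "turn": [-2.28, -2.29, -2.28, -2.29, -2.28, -2.29, -2.28, -2.28]}
```

```bash
python3 -m inch '{"dp": [[0.0034,0.0014,0],[0.0034,0.0013,0],[0.0035,0.0012,0],[0.0034,0.0013,0],[0.0035,0.0012,0],[0.0035,0.0011,0],[0.0035,0.0011,0],[0.0035,0.001,0]], "turn": [-2.3,-2.3,-2.3,-2.3,-2.3,-2.3,-2.3,-2.2]}'; python3 plan.py 238 3
```

```text
time_s: 12.9
tool_pos: [0.5121, -0.1683, 0.1086]
tool_rot: [180.0, 0.2, -14.0]
force: [-1.8, 0.7, 0.4]
grip_width: 0.0003
th 238.6 r 70.3 z 108.6 yaw -14.0(-14.0) handle>=261.8 F [-1.8  0.7  0.4] t 12.90 q7 6 q6 63 |F|
{"dp": [[0.0035, 0.001, -0.0], [0.0036, 0.0009, -0.0001], [0.0036, 0.0009, -0.0], [0.0036, 0.0008, -0.0001], [0.0035, 0.0008, -0.0], [0.0036, 0.0007, -0.0001], [0.0036, 0.0007, -0.0], [0.0036, 0.0007, -0.0001]], "turn": [-2.26, -2.27, -2.26, -2.27, -2.26, -2.27, -2.26, -2.27]}
```

```bash
cat >> h.py <<'E'
def yaw(th): return -145+280*(th-65)/371. if th<238.6 else -14+.64*(th-238.6)
E
python3 - <<'E'
from h import *
for th in range(240,442,15):
    p=fpose(th);a=handle_angle(p[0],p[1],p[3]);print(th,round(p[3]),"lag",round((a[0]-th)%360,1),"dev",round(a[1],1),a[2])
E
python3 plan.py 238 3
```

```text
240 -13 lag 23.2 dev 6.3 [28.   2.6]
255 -4 lag 23.1 dev 11.6 [28. -0.]
270 6 lag 23.2 dev 17.1 [28.  -2.7]
285 16 lag 23.6 dev 22.9 [28.1 -5.5]
300 25 lag 24.2 dev 28.9 [28.1 -8.5]
315 35 lag 24.9 dev 25.8 [ 27.9 -11.6]
330 44 lag 25.3 dev 18.4 [ 27.  -14.5]
345 54 lag 25.4 dev 11.0 [ 25.6 -17. ]
360 64 lag 25.2 dev 3.7 [ 23.8 -19.2]
375 73 lag 24.7 dev 3.7 [ 21.5 -20.8]
390 83 lag 23.9 dev 11.1 [ 19.  -21.9]
405 92 lag 22.9 dev 18.6 [ 16.4 -22.5]
420 102 lag 21.7 dev 20.4 [ 13.7 -22.5]
435 112 lag 20.7 dev 16.0 [ 11.2 -22.5]
th 238.6 r 70.3 z 108.6 yaw -14.0(-14.0) handle>=261.8 F [-1.8  0.7  0.4] t 12.90 q7 6 q6 63 |F|
{"dp": [[0.0035, 0.001, -0.0], [0.0036, 0.0009, -0.0001], [0.0036, 0.0008, -0.0], [0.0036, 0.0008, -0.0001], [0.0036, 0.0007, -0.0], [0.0036, 0.0006, -0.0001], [0.0036, 0.0006, -0.0], [0.0037, 0.0005, -0.0001]], "turn": [-1.92, -1.92, -1.91, -1.92, -1.92, -1.92, -1.92, -1.91]}
```

```bash
python3 -m inch '{"dp": [[0.0035,0.001,0],[0.0036,0.0009,0],[0.0036,0.0008,0],[0.0036,0.0008,0],[0.0036,0.0007,0],[0.0036,0.0006,0],[0.0036,0.0006,0],[0.0037,0.0005,0]], "turn": [-1.9,-1.9,-1.9,-1.9,-1.9,-1.9,-1.9,-1.9]}'; python3 plan.py 262 3
```

```text
time_s: 13.9
tool_pos: [0.5415, -0.1779, 0.109]
tool_rot: [180.0, 0.0, 1.3]
force: [-2.4, 0.6, -0.9]
grip_width: 0.0002
th 264.1 r 70.0 z 109.0 yaw 1.3(2.3) handle>=287.3 F [-2.4  0.6 -0.9] t 13.90 q7 23 q6 64 |F|
{"dp": [[0.0036, 0.0004, 0.0], [0.0037, 0.0003, 0.0], [0.0037, 0.0002, 0.0], [0.0036, 0.0002, 0.0], [0.0037, 0.0001, 0.0], [0.0036, 0.0001, 0.0], [0.0037, -0.0, 0.0], [0.0037, -0.0001, 0.0]], "turn": [-2.05, -2.05, -2.04, -2.05, -2.05, -2.05, -2.04, -2.05]}
```

```bash
python3 -m inch '{"dp": [[0.0036,0.0004,0],[0.0037,0.0003,0],[0.0037,0.0002,0],[0.0036,0.0002,0],[0.0037,0.0001,0],[0.0036,0.0001,0],[0.0037,0,0],[0.0037,-0.0001,0]], "turn": [-2,-2,-2,-2,-2.1,-2.1,-2.1,-2.1]}'; python3 plan.py 288 3
```

```text
time_s: 14.9
tool_pos: [0.5706, -0.1749, 0.1091]
tool_rot: [180.0, -0.0, 17.7]
force: [-3.1, -0.7, -1.5]
grip_width: 0.0007
th 288.2 r 70.1 z 109.1 yaw 17.7(17.8) handle>=311.9 F [-3.1 -0.7 -1.5] t 14.90 q7 38 q6 65 |F|
{"dp": [[0.0037, -0.0001, 0.0], [0.0036, -0.0002, 0.0], [0.0037, -0.0003, 0.0], [0.0036, -0.0004, 0.0], [0.0037, -0.0004, 0.0], [0.0036, -0.0004, 0.0001], [0.0036, -0.0006, -0.0], [0.0037, -0.0006, -0.0]], "turn": [-1.92, -1.93, -1.92, -1.93, -1.92, -1.92, -1.93, -1.92]}
```

```bash
python3 -m inch '{"dp": [[0.0037,-0.0001,0],[0.0036,-0.0002,0],[0.0037,-0.0003,0],[0.0036,-0.0004,0],[0.0037,-0.0004,0],[0.0036,-0.0004,0],[0.0036,-0.0006,0],[0.0037,-0.0006,0]], "turn": [-1.9,-1.9,-1.9,-1.9,-1.9,-1.9,-1.9,-1.9]}'; python3 plan.py 312 3
python3 - <<'E'
from h import *
cv2.imwrite("pics/s8.png",cv2.resize(vision.read_camera("scene")[150:250,240:360],None,fx=5,fy=5,interpolation=cv2.INTER_CUBIC))
E
```

```text
time_s: 15.9
tool_pos: [0.5957, -0.1601, 0.1091]
tool_rot: [180.0, -0.0, 32.9]
force: [-2.4, -0.9, -0.8]
grip_width: 0.0004
th 312.2 r 70.0 z 109.1 yaw 32.9(33.1) handle>=337.0 F [-2.4 -0.9 -0.8] t 15.90 q7 51 q6 65 |F|
{"dp": [[0.0036, -0.0007, 0.0], [0.0036, -0.0007, 0.0], [0.0036, -0.0008, 0.0], [0.0035, -0.0009, 0.0], [0.0036, -0.001, 0.0], [0.0035, -0.001, 0.0001], [0.0035, -0.0011, -0.0], [0.0035, -0.0011, -0.0]], "turn": [-1.95, -1.94, -1.95, -1.95, -1.95, -1.94, -1.95, -1.95]}
```

View pics/s8.png

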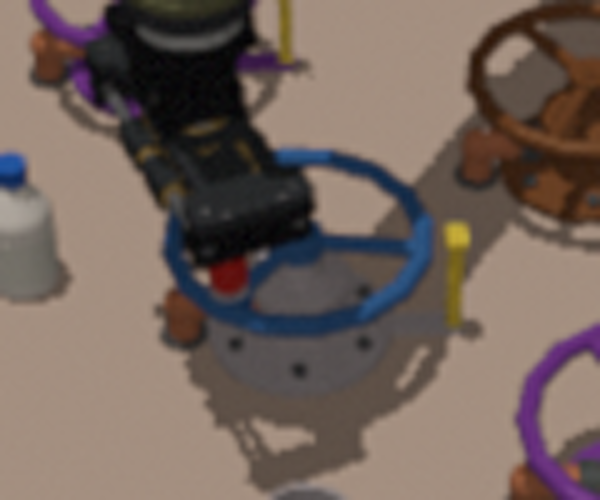

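The handle is at crop (228,275), on the near-left side ahead of the fingers. That agrees with about 337°.

```bash
python3 -m inch '{"dp": [[0.0036,-0.0007,0],[0.0036,-0.0007,0],[0.0036,-0.0008,0],[0.0035,-0.0009,0],[0.0036,-0.001,0],[0.0035,-0.001,0],[0.0035,-0.0011,0],[0.0035,-0.0011,0]], "turn": [-1.9,-1.9,-1.9,-1.9,-2,-2,-2,-2]}'; python3 plan.py 336 3
```

```text
time_s: 16.95
tool_pos: [0.6129, -0.1365, 0.1091]
tool_rot: [180.0, -0.0, 48.5]
force: [-1.3, -2.4, -1.1]
grip_width: 0.0004
th 336.3 r 70.1 z 109.1 yaw 48.5(48.5) handle>=361.7 F [-1.3 -2.4 -1.1] t 16.95 q7 64 q6 66 |F|
{"dp": [[0.0035, -0.0012, 0.0], [0.0034, -0.0013, 0.0], [0.0034, -0.0014, 0.0], [0.0034, -0.0014, 0.0001], [0.0033, -0.0015, -0.0], [0.0034, -0.0015, -0.0], [0.0033, -0.0016, -0.0], [0.0032, -0.0017, 0.0]], "turn": [-1.92, -1.92, -1.92, -1.92, -1.92, -1.92, -1.92, -1.92]}
```

```bash
python3 -m inch '{"dp": [[0.0035,-0.0012,0],[0.0034,-0.0013,0],[0.0034,-0.0014,0],[0.0034,-0.0014,0],[0.0033,-0.0015,0],[0.0034,-0.0015,0],[0.0033,-0.0016,0],[0.0032,-0.0017,0]], "turn": [-1.9,-1.9,-1.9,-1.9,-1.9,-1.9,-2,-2]}'; python3 plan.py 360 3
```

```text
time_s: 17.95
tool_pos: [0.6188, -0.1078, 0.1092]
tool_rot: [180.0, -0.0, 63.9]
force: [-0.5, -2.0, -0.4]
grip_width: 0.0005
th 360.4 r 70.1 z 109.2 yaw 63.9(63.9) handle>=385.6 F [-0.5 -2.  -0.4] t 17.95 q7 75 q6 66 |F|
{"dp": [[0.0032, -0.0017, 0.0], [0.0032, -0.0018, 0.0], [0.0032, -0.0019, 0.0001], [0.0031, -0.0019, -0.0], [0.0031, -0.002, -0.0], [0.0031, -0.002, 0.0], [0.003, -0.0021, 0.0], [0.003, -0.0021, 0.0001]], "turn": [-1.92, -1.93, -1.92, -1.92, -1.93, -1.92, -1.92, -1.93]}
```

```bash
python3 -m inch '{"dp": [[0.0032,-0.0017,0],[0.0032,-0.0018,0],[0.0032,-0.0019,0],[0.0031,-0.0019,0],[0.0031,-0.002,0],[0.0031,-0.002,0],[0.003,-0.0021,0],[0.003,-0.0021,0]], "turn": [-1.9,-1.9,-1.9,-1.9,-1.9,-1.9,-1.9,-1.9]}'; python3 plan.py 384 3
```

```text
time_s: 18.95
tool_pos: [0.6125, -0.0792, 0.1092]
tool_rot: [180.0, -0.0, 79.1]
force: [1.2, -1.9, -1.0]
grip_width: 0.0002
th 384.5 r 70.1 z 109.2 yaw 79.1(79.4) handle>=408.7 F [ 1.2 -1.9 -1. ] t 18.95 q7 87 q6 65 |F|
{"dp": [[0.0029, -0.0022, 0.0], [0.0029, -0.0023, 0.0], [0.0029, -0.0023, 0.0001], [0.0028, -0.0024, -0.0], [0.0027, -0.0024, 0.0], [0.0027, -0.0024, 0.0], [0.0027, -0.0026, 0.0001], [0.0026, -0.0025, -0.0]], "turn": [-1.95, -1.95, -1.96, -1.95, -1.95, -1.95, -1.95, -1.96]}
```

```bash
python3 -m inch '{"dp": [[0.0029,-0.0022,0],[0.0029,-0.0023,0],[0.0029,-0.0023,0],[0.0028,-0.0024,0],[0.0027,-0.0024,0],[0.0027,-0.0024,0],[0.0027,-0.0026,0],[0.0026,-0.0025,0]], "turn": [-1.9,-1.9,-1.9,-2,-2,-2,-2,-2]}'; python3 plan.py 408 2.7,2.5,2.3,2,1.8,1.5,1.2,1
```

```text
time_s: 19.95
tool_pos: [0.595, -0.0558, 0.1091]
tool_rot: [180.0, -0.0, 94.8]
force: [2.7, -0.4, -2.0]
grip_width: 0.0007
th 408.6 r 70.0 z 109.1 yaw 94.8(94.8) handle>=431.2 F [ 2.7 -0.4 -2. ] t 19.95 q7 100 q6 65 |F|
{"dp": [[0.0023, -0.0023, 0.0], [0.0022, -0.0022, 0.0], [0.0019, -0.0021, 0.0001], [0.0016, -0.0018, -0.0], [0.0015, -0.0016, 0.0], [0.0012, -0.0014, 0.0], [0.001, -0.0011, 0.0], [0.0008, -0.0009, 0.0]], "turn": [-1.72, -1.59, -1.47, -1.28, -1.14, -0.96, -0.76, -0.64]}
```

```bash
python3 -m inch '{"dp": [[0.0023,-0.0023,0],[0.0022,-0.0022,0],[0.0019,-0.0021,0],[0.0016,-0.0018,0],[0.0015,-0.0016,0],[0.0012,-0.0014,0],[0.001,-0.0011,0],[0.0008,-0.0009,0]], "turn": [-1.7,-1.6,-1.5,-1.3,-1.1,-1,-0.8,-0.6]}'; python3 plan.py 424 1
python3 - <<'E'
from h import *
wsnap("w9")
cv2.imwrite("pics/s9.png",cv2.resize(vision.read_camera("scene")[150:250,240:360],None,fx=5,fy=5,interpolation=cv2.INTER_CUBIC))
cv2.imwrite("pics/t9.png",cv2.resize(vision.read_camera("top")[150:250,280:400],None,fx=5,fy=5,interpolation=cv2.INTER_CUBIC))
E
python3 plan.py 424 1.2
```

```text
time_s: 20.95
tool_pos: [0.5799, -0.0458, 0.1091]
tool_rot: [180.0, -0.0, 104.3]
force: [3.2, 0.3, -0.5]
grip_width: 0.0001
th 423.5 r 69.9 z 109.1 yaw 104.3(104.3) handle>=445.0 F [ 3.2  0.3 -0.5] t 20.95 q7 108 q6 64 |F|
{"dp": [[0.0008, -0.0009, 0.0], [0.0008, -0.0009, 0.0], [0.0008, -0.001, 0.0], [0.0008, -0.0009, 0.0001], [0.0007, -0.001, -0.0], [0.0008, -0.0009, -0.0], [0.0008, -0.0009, -0.0], [0.0007, -0.001, 0.0]], "turn": [-0.64, -0.64, -0.64, -0.63, -0.64, -0.64, -0.64, -0.64]}
th 423.6 r 69.8 z 109.1 yaw 104.3(104.4) handle>=445.1 F [ 3.4 -0.1 -0.5] t 21.10 q7 108 q6 64 |F|
{"dp": [[0.001, -0.0011, 0.0], [0.0009, -0.0011, 0.0], [0.001, -0.0011, 0.0], [0.0009, -0.0012, 0.0], [0.0009, -0.0011, 0.0], [0.0009, -0.0011, 0.0001], [0.0009, -0.0012, -0.0], [0.001, -0.0011, -0.0]], "turn": [-0.78, -0.78, -0.78, -0.78, -0.78, -0.78, -0.78, -0.78]}
```

View pics/w9.png

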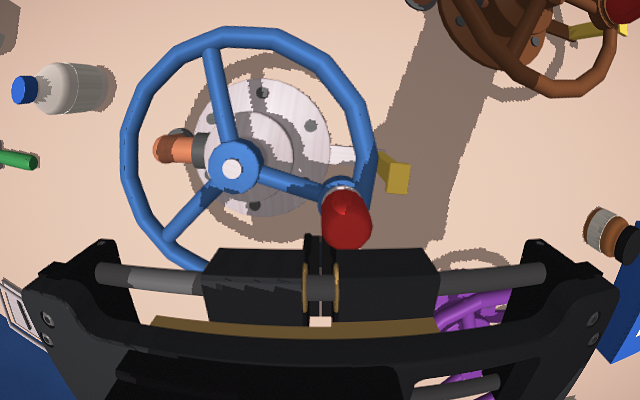

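View pics/s9.png

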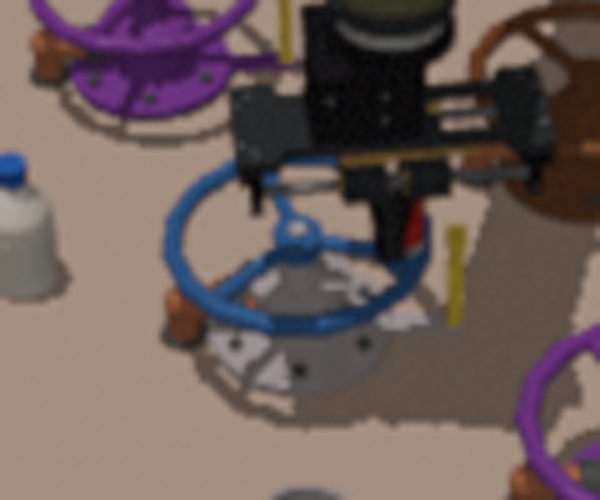

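View pics/t9.png

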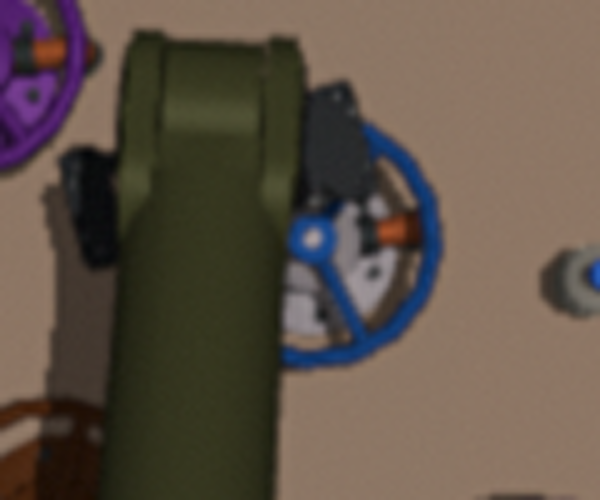

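The wrist picture shows hub (232,168), handle base (343,190), mark (397,178), and the spokes to (212,55) and (170,237). I'll measure the angles.

```bash
cat > ang.py <<'E'
import sys
from h import *
n=sys.argv[1];im=cv2.imread(f"pics/{n}.png");c=np.load(n+".npz")
h=cv2.cvtColor(im,cv2.COLOR_BGR2HSV)[:245]
def ang(p,H): return np.degrees(np.arctan2(p[1]-H[1],p[0]-H[0]))%360
def comp(lo,hi,zone):
    m=cv2.inRange(h,lo,hi);k,l,s,ce=cv2.connectedComponentsWithStats(m)
    i=max((i for i in range(1,k) if zone[0]<ce[i][0]<zone[1] and zone[2]<ce[i][1]<zone[3]),key=lambda i:s[i,4]);return (l==i).astype(np.uint8)
x0,x1,y0,y1=map(int,sys.argv[2].split(","));Z4=(x0,x1,y0,y1)
b=comp((98,110,30),(120,255,255),Z4);ys,xs=np.nonzero(b)
B=np.array([wplane(c,u,v,.086)[:2] for u,v in zip(xs,ys)])
w=cv2.inRange(h,(0,0,150),(180,60,255))
# rim fit: outer points per angular bin
H=B.mean(0)
for _ in range(6):
    a=np.degrees(np.arctan2(*(B-H).T[::-1]));r=np.hypot(*(B-H).T);bins=((a+180)//6).astype(int)
    P=[];
    for k in range(60):
        s=np.nonzero(bins==k)[0]
        if len(s): j=s[np.argmax(r[s])];P.append(B[j])
    P=np.array(P);P=P[np.hypot(*(P-H).T)>.07]
    A=np.c_[2*P,np.ones(len(P))];x=np.linalg.lstsq(A,(P**2).sum(1),rcond=None)[0];H=x[:2]
print("hub rim fit",H,"r",np.sqrt(x[2]+H@H),len(P))
r=np.hypot(*(B-H).T);a=np.degrees(np.arctan2(*(B-H).T[::-1]))%360
s=(r>.03)&(r<.066);hist=np.histogram(a[s],bins=120,range=(0,360))[0]
e=np.exp(3j*np.radians(a[s]));print("spoke phase mod120",(np.degrees(np.angle(e.mean()))/3)%120,"conc",abs(e.mean()))
for t0 in range(3):
    base=(np.degrees(np.angle(e.mean()))/3)%120+120*t0;d=(a[s]-base+180)%360-180;k=abs(d)<25
    if k.sum(): print(" spoke ~%.1f mean %.2f n %d"%(base,base+np.median(d[k]),k.sum()))
y=comp((20,110,50),(35,255,255),Z4);ys,xs=np.nonzero(y);M=np.array([wplane(c,u,v,.085)[:2] for u,v in zip(xs,ys)])
p=M.mean(0);print("mark",p,"ang %.2f"%ang(p,H),"R",np.hypot(*(p-H)))
rd=comp((0,170,50),(6,255,255),Z4);ys,xs=np.nonzero(rd);ct=(xs.mean(),ys.mean())
for z in (.137,.1155): p=wplane(c,*ct,z);print("red cen z",z,p[:2],"ang %.2f"%ang(p,H),"R %.4f"%np.hypot(*(p[:2]-H)))
E
python3 ang.py w2 230,430,0,240; python3 ang.py w9 110,430,0,245
```

```text
hub rim fit [ 0.5484 -0.1085] r 0.08654107662847937 57
spoke phase mod120 99.57470123727742 conc 0.9734947556789526
 spoke ~99.6 mean 99.45 n 353
 spoke ~219.6 mean 219.36 n 359
 spoke ~339.6 mean 339.87 n 358
mark [ 0.5314 -0.0082] ang 99.58 R 0.10167869626577775
red cen z 0.137 [ 0.5375 -0.0435] ang 99.48 R 0.0659
red cen z 0.1155 [ 0.5364 -0.0386] ang 99.75 R 0.0708
hub rim fit [ 0.5473 -0.1089] r 0.08658456307076864 42
spoke phase mod120 85.74803537473717 conc 0.968967250623093
 spoke ~85.7 mean 86.80 n 1015
 spoke ~205.7 mean 204.46 n 1041
 spoke ~325.7 mean 326.34 n 721
mark [ 0.5286 -0.0122] ang 100.93 R 0.09847483583075278
red cen z 0.137 [ 0.5467 -0.0426] ang 90.47 R 0.0663
red cen z 0.1155 [ 0.5541 -0.0388] ang 84.45 R 0.0704
```

At the start the spoke phase was 99.57° against the mark at 99.58°. The phase is now 85.7°, so about 13.8° remain. I'll push about 9.6° more, then look.

```bash
python3 -m inch '{"dp": [[0.0008,-0.0009,0],[0.001,-0.0011,0],[0.001,-0.0012,0],[0.0009,-0.0012,0],[0.0009,-0.0011,0],[0.0009,-0.0011,0],[0.0008,-0.001,0],[0.0006,-0.0008,0]], "turn": [-0.6,-0.8,-0.8,-0.8,-0.8,-0.8,-0.7,-0.6]}'
python3 - <<'E'
from h import *
wsnap("w10")
E
python3 ang.py w10 110,430,0,245;python3 plan.py 433 0.5
```

```text
time_s: 22.1
tool_pos: [0.5699, -0.0416, 0.1091]
tool_rot: [180.0, -0.0, 110.2]
force: [2.8, 0.4, -0.8]
grip_width: 0.0007
hub rim fit [ 0.5467 -0.1091] r 0.08620606240254132 42
spoke phase mod120 94.39489852409498 conc 0.9689285262143285
 spoke ~94.4 mean 94.75 n 1008
 spoke ~214.4 mean 213.36 n 1023
 spoke ~334.4 mean 335.46 n 710
mark [ 0.5276 -0.013 ] ang 101.25 R 0.0980200475052082
red cen z 0.137 [ 0.5367 -0.0431] ang 98.61 R 0.0668
red cen z 0.1155 [ 0.5437 -0.0388] ang 92.47 R 0.0704
th 432.5 r 69.9 z 109.1 yaw 110.2(110.1) handle>=453.4 F [ 1.7  0.3 -0.8] t 22.15 q7 113 q6 64 |F|
{"dp": [[0.0004, -0.0005, 0.0], [0.0004, -0.0005, 0.0], [0.0003, -0.0004, 0.0], [0.0004, -0.0005, 0.0], [0.0004, -0.0005, 0.0], [0.0004, -0.0005, 0.0], [0.0003, -0.0005, 0.0001], [0.0004, -0.0004, -0.0]], "turn": [-0.3, -0.31, -0.3, -0.3, -0.31, -0.3, -0.3, -0.31]}
```

View pics/w10.png

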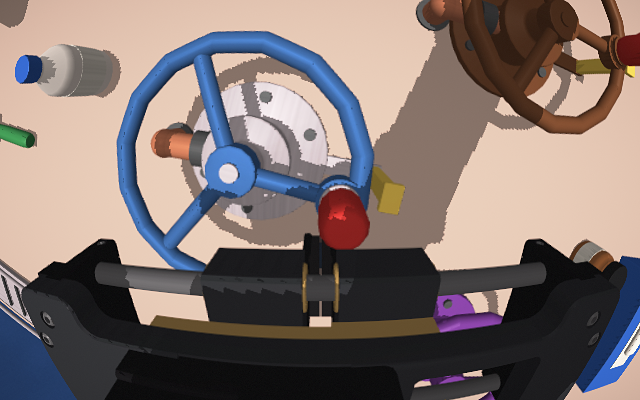

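```bash
python3 -m inch '{"dp": [[0.0004,-0.0005,0],[0.0004,-0.0005,0],[0.0003,-0.0005,0],[0.0004,-0.0005,0],[0.0004,-0.0005,0],[0.0004,-0.0005,0],[0.0003,-0.0005,0],[0.0004,-0.0004,0]], "turn": [-0.3,-0.3,-0.3,-0.3,-0.3,-0.3,-0.3,-0.3]}'
python3 - <<'E'
from h import *
wsnap("w11")
E
python3 ang.py w11 110,430,0,245;python3 plan.py 437 0.5
```

```text
time_s: 23.15
tool_pos: [0.5652, -0.0403, 0.1091]
tool_rot: [180.0, -0.0, 112.6]
force: [2.4, 1.0, -1.3]
grip_width: 0.0003
hub rim fit [ 0.5469 -0.1092] r 0.08635725087262323 41
spoke phase mod120 98.20962102693443 conc 0.9689604189997875
 spoke ~98.2 mean 98.79 n 1010
 spoke ~218.2 mean 217.09 n 1018
 spoke ~338.2 mean 339.14 n 699
mark [ 0.5272 -0.0133] ang 101.58 R 0.09787866508401244
red cen z 0.137 [ 0.5323 -0.0438] ang 102.59 R 0.0670
red cen z 0.1155 [ 0.5391 -0.0393] ang 96.38 R 0.0703
th 436.5 r 70.0 z 109.0 yaw 112.6(112.6) handle>=457.1 F [ 1.   0.2 -0.9] t 23.20 q7 115 q6 64 |F|
{"dp": [[0.0004, -0.0005, 0.0], [0.0003, -0.0005, 0.0], [0.0004, -0.0005, 0.0], [0.0003, -0.0005, 0.0], [0.0004, -0.0005, 0.0], [0.0003, -0.0005, 0.0], [0.0004, -0.0005, 0.0], [0.0003, -0.0005, 0.0]], "turn": [-0.32, -0.33, -0.32, -0.33, -0.32, -0.32, -0.33, -0.32]}
```

Run:
```python
from h import *
o=sensors.get_obs();p=np.append(o["tool_pos"],o["tool_rot"][2]);P=[]
a=np.array(fpose(427));a[2]=.109;a[3]=p[3];b=a.copy();b[2]=.15;e=np.array([.624,-.078,.24,p[3]])
for i in (.2,.6,1): P.append(p+(a-p)*i)
for i in (.15,.6,1): P.append(a+(b-a)*i)
for i in (.1,.25,.4,.55,.7,.82,.9,.96,.99,1): P.append(b+(e-b)*i)
rowsfor(P)
```

```text
{"dp": [[-0.0015, 0.0018, 0.0], [-0.003, 0.0035, 0.0], [-0.0031, 0.0035, 0.0], [0.0, -0.0, -0.0061], [0.0, -0.0, -0.0185], [0.0, -0.0, -0.0164], [-0.0049, 0.0031, -0.009], [-0.0075, 0.0047, -0.0135]], "turn": [-0.0, -0.0, -0.0, -0.0, -0.0, -0.0, -0.0, -0.0]}
{"dp": [[-0.0075, 0.0046, -0.0135], [-0.0075, 0.0047, -0.0135], [-0.0075, 0.0047, -0.0135], [-0.006, 0.0037, -0.0108], [-0.004, 0.0025, -0.0072], [-0.003, 0.0019, -0.0054], [-0.0015, 0.0009, -0.0027], [-0.0005, 0.0003, -0.0009]], "turn": [-0.0, -0.0, -0.0, -0.0, -0.0, -0.0, -0.0, -0.0]}
```

```bash
python3 -m inch '{"dp": [[-0.0015,0.0018,0],[-0.003,0.0035,0],[-0.003,0.0035,0],[0,0,-0.006],[0,0,-0.0185],[0,0,-0.0165],[-0.005,0.003,-0.009],[-0.0075,0.0045,-0.0135]], "turn": [0,0,0,0,0,0,0,0]}'; python3 -m inch '{"dp": [[-0.0075,0.0045,-0.0135],[-0.0075,0.0045,-0.0135],[-0.0075,0.0045,-0.0135],[-0.006,0.0035,-0.011],[-0.004,0.0025,-0.007],[-0.003,0.002,-0.0055],[-0.0015,0.001,-0.0025],[-0.0005,0.0005,-0.001]], "turn": [0,0,0,0,0,0,0,0]}'
python3 - <<'E'
from h import *
wsnap("w12a");im,c,o=wsnap("w12");print(o["tool_pos"],o["time_s"])
E
python3 ang.py w12 150,500,0,245
```

```text
time_s: 24.2
tool_pos: [0.5881, -0.0528, 0.1734]
tool_rot: [180.0, -0.0, 112.6]
force: [0.0, -0.5, 0.0]
grip_width: 0.0007
time_s: 25.2
tool_pos: [0.6235, -0.0783, 0.2399]
tool_rot: [-180.0, -0.0, 112.6]
force: [-0.5, 0.1, -0.4]
grip_width: 0.0005
[ 0.6235 -0.0782  0.24  ] 25.25
hub rim fit [ 0.5482 -0.1091] r 0.08675189971933916 57
spoke phase mod120 97.98650103986381 conc 0.9727353644650502
 spoke ~98.0 mean 97.86 n 362
 spoke ~218.0 mean 217.90 n 375
 spoke ~338.0 mean 338.31 n 370
mark [ 0.5312 -0.0085] ang 99.62 R 0.10203136598809728
red cen z 0.137 [ 0.5393 -0.0443] ang 97.89 R 0.0653
red cen z 0.1155 [ 0.5385 -0.039 ] ang 97.94 R 0.0707
```

View pics/w12.png

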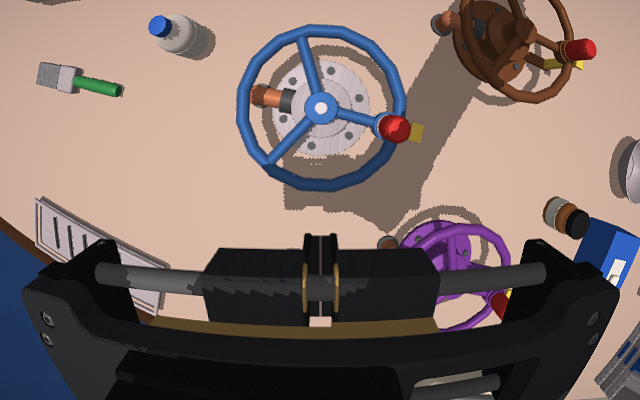

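The valve is clearly visible: handle (397,128), mark (417,131), hub (321,108). Two independent measures agree that the handle stands 1.6° short of the mark. A final small nudge is needed, so I'll return behind the handle.

Run:
```python
from h import *
o=sensors.get_obs();p=np.append(o["tool_pos"],o["tool_rot"][2]);P=[]
a=np.array(fpose(427));a[2]=.110;a[3]=112.6;b=a.copy();b[2]=.15
for i in (.05,.2,.4,.6,.8,.95,1): P.append(p+(b-p)*i)
for i in (.15,.35,.55,.75,.9,1): P.append(b+(a-b)*i)
P+=[a,a]
rowsfor(P)
for th in np.arange(436,440,.5):
    q=fpose(th);print(th,handle_angle(q[0],q[1],112.6)[0],np.round(q[:2],4))
```

```text
{"dp": [[0.0025, -0.0015, 0.0045], [0.0075, -0.0046, 0.0135], [0.01, -0.0061, 0.0179], [0.0099, -0.0061, 0.018], [0.01, -0.0061, 0.018], [0.0075, -0.0046, 0.0135], [0.0025, -0.0015, 0.0045], [0.0, -0.0, 0.006]], "turn": [-0.0, -0.0, -0.0, -0.0, -0.0, -0.01, 0.0, 0.0]}
{"dp": [[0.0, -0.0, 0.008], [0.0, -0.0, 0.008], [0.0, -0.0, 0.008], [0.0, -0.0, 0.006], [0.0, -0.0, 0.004], [0.0, -0.0, -0.0], [0.0, -0.0, -0.0]], "turn": [0.0, 0.0, 0.0, 0.0, 0.0, 0.0, 0.0]}
436.0 96.6999999999991 [ 0.5656 -0.0404]
436.5 97.09999999999908 [ 0.565  -0.0402]
437.0 97.49999999999906 [ 0.5644 -0.0401]
437.5 97.99999999999908 [ 0.5639 -0.04  ]
438.0 98.39999999999915 [ 0.5633 -0.0398]
438.5 98.79999999999913 [ 0.5627 -0.0397]
439.0 99.19999999999918 [ 0.5621 -0.0396]
439.5 99.69999999999908 [ 0.5615 -0.0395]
```

```bash
python3 -m inch '{"dp": [[0.0025,-0.0015,0.0045],[0.0075,-0.0045,0.0135],[0.01,-0.006,0.018],[0.01,-0.006,0.018],[0.01,-0.006,0.018],[0.0075,-0.0045,0.0135],[0.0025,-0.0015,0.0045],[0,0,0.006]], "turn": [0,0,0,0,0,0,0,0]}'; python3 -m inch '{"dp": [[0,0,0.008],[0,0,0.008],[0,0,0.008],[0,0,0.006],[0,0,0.004],[0,0,0],[0,0,0]], "turn": [0,0,0,0,0,0,0]}';  python3 - <<'E'
from h import *
o=sensors.get_obs();p=np.append(o["tool_pos"],o["tool_rot"][2]);d=p[:2]-HUB;print(p,o["force"],np.degrees(np.arctan2(d[1],d[0])),np.hypot(*d))
e=np.array(fpose(435.5));e[2]=.109;e[3]=112.6
P=[p+(e-p)*i for i in (.08,.25,.45,.63,.78,.9,.97,1)]
rowsfor(P)
E
```

```text
time_s: 26.3
tool_pos: [0.5772, -0.0437, 0.1444]
tool_rot: [179.9, 0.0, 112.6]
force: [0.1, -0.4, -0.5]
grip_width: 0.0005
time_s: 27.18
tool_pos: [0.5769, -0.0437, 0.1104]
tool_rot: [180.0, 0.0, 112.6]
force: [-0.2, -0.0, -0.1]
grip_width: 0.0007
[  0.5769  -0.0437   0.1104 112.5856] [-0.17   -0.0475 -0.1376] 66.41371085201513 0.07048304684491398
{"dp": [[0.0006, -0.0007, 0.0001], [0.0012, -0.0015, 0.0002], [0.0014, -0.0017, 0.0003], [0.0012, -0.0015, 0.0003], [0.0011, -0.0013, 0.0002], [0.0008, -0.0011, 0.0001], [0.0005, -0.0006, 0.0001], [0.0002, -0.0002, 0.0001]], "turn": [-0.0, -0.0, -0.01, 0.0, -0.0, -0.0, -0.0, -0.0]}
```

```bash
python3 -m inch '{"dp": [[0.0006,-0.0007,0],[0.0012,-0.0015,0.0002],[0.0014,-0.0017,0.0003],[0.0012,-0.0015,0.0003],[0.0011,-0.0013,0.0002],[0.0008,-0.0011,0.0001],[0.0005,-0.0006,0],[0.0002,-0.0002,0]], "turn": [0,0,0,0,0,0,0,0]}';  python3 - <<'E'
from h import *
o=sensors.get_obs();p=np.append(o["tool_pos"],o["tool_rot"][2]);d=p[:2]-HUB;print(p,o["force"],np.degrees(np.arctan2(d[1],d[0])),np.hypot(*d))
e=np.array(fpose(438.3));e[2]=.109;e[3]=112.6
P=[p+(e-p)*i for i in (.1,.3,.5,.7,.85,.95,1,1)]
rowsfor(P)
E
```

```text
time_s: 28.18
tool_pos: [0.566, -0.0406, 0.109]
tool_rot: [180.0, 0.0, 112.6]
force: [0.4, -1.0, -0.2]
grip_width: 0.0004
[  0.566   -0.0406   0.109  112.5847] [ 0.3854 -1.0007 -0.1553] 75.65637572804758 0.06992893872024367
{"dp": [[0.0002, -0.0003, -0.0], [0.0004, -0.0005, -0.0], [0.0004, -0.0005, -0.0], [0.0004, -0.0005, -0.0], [0.0002, -0.0004, -0.0], [0.0002, -0.0003, -0.0], [0.0001, -0.0001, -0.0], [0.0, 0.0, -0.0]], "turn": [-0.0, -0.0, -0.01, -0.0, -0.0, -0.0, -0.01, 0.0]}
```

```bash
python3 -m inch '{"dp": [[0.0002,-0.0003,0],[0.0004,-0.0005,0],[0.0004,-0.0005,0],[0.0004,-0.0005,0],[0.0002,-0.0004,0],[0.0002,-0.0003,0],[0.0001,-0.0001,0],[0,0,0]], "turn": [0,0,0,0,0,0,0,0]}';  python3 - <<'E'
from h import *
o=sensors.get_obs();p=np.append(o["tool_pos"],o["tool_rot"][2]);d=p[:2]-HUB;print(p,o["force"],np.degrees(np.arctan2(d[1],d[0])),np.hypot(*d))
print(handle_angle(p[0],p[1],p[3]))
wsnap("w13")
E
python3 ang.py w13 110,430,0,245
```

```text
time_s: 29.18
tool_pos: [0.563, -0.0397, 0.109]
tool_rot: [180.0, -0.0, 112.6]
force: [3.1, -0.2, -0.6]
grip_width: 0.0005
[  0.563   -0.0397   0.109  112.5894] [ 3.06   -0.2137 -0.6344] 78.22918776370794 0.07006635770700934
(np.float64(98.52918776370707), np.float64(14.060237087354448), array([ 10.1, -22.5]))
hub rim fit [ 0.5466 -0.1092] r 0.08615222090918115 41
spoke phase mod120 99.81747800756494 conc 0.9689949883281934
 spoke ~99.8 mean 100.08 n 989
 spoke ~219.8 mean 218.86 n 1006
 spoke ~339.8 mean 340.90 n 677
mark [ 0.527  -0.0133] ang 101.58 R 0.09792592196757181
red cen z 0.137 [ 0.5303 -0.0439] ang 104.01 R 0.0673
red cen z 0.1155 [ 0.5372 -0.0396] ang 97.73 R 0.0703
```

The wheel advanced 1.6° in the same kind of view. Next I back off, rise and verify.

```bash
python3 -m inch '{"dp": [[-0.0015,0.0018,0],[-0.003,0.0035,0],[-0.004,0.0045,0],[0,0,-0.006],[0,0,-0.0185],[0,0,-0.0165],[-0.005,0.003,-0.009],[-0.0075,0.0045,-0.0135]], "turn": [0,0,0,0,0,0,0,0]}'; python3 -m inch '{"dp": [[-0.0075,0.0045,-0.0135],[-0.0075,0.0045,-0.0135],[-0.0075,0.0045,-0.0135],[-0.006,0.0035,-0.011],[-0.004,0.0025,-0.007],[-0.003,0.002,-0.0055],[-0.0015,0.001,-0.0025],[-0.0005,0.0005,-0.001]], "turn": [0,0,0,0,0,0,0,0]}'
python3 - <<'E'
from h import *
wsnap("w14a");im,c,o=wsnap("w14");print(o["tool_pos"],o["time_s"])
cv2.imwrite("pics/w14c.png",cv2.resize(im[10:240,200:450],None,fx=2.5,fy=2.5,interpolation=cv2.INTER_CUBIC))
cv2.imwrite("pics/s14.png",vision.read_camera("scene"));cv2.imwrite("pics/t14.png",vision.read_camera("top"))
E
python3 ang.py w14 150,500,0,245
```

```text
time_s: 30.22
tool_pos: [0.5871, -0.0527, 0.1733]
tool_rot: [180.0, -0.0, 112.6]
force: [0.6, -0.5, 0.0]
grip_width: 0.0006
time_s: 31.22
tool_pos: [0.6225, -0.0782, 0.2398]
tool_rot: [-180.0, -0.0, 112.6]
force: [-0.1, 0.0, -1.2]
grip_width: 0.0006
[ 0.6225 -0.0783  0.2399] 31.275
hub rim fit [ 0.5482 -0.109 ] r 0.08668697245131 57
spoke phase mod120 99.49334767034112 conc 0.9725471974873875
 spoke ~99.5 mean 99.16 n 366
 spoke ~219.5 mean 219.56 n 377
 spoke ~339.5 mean 339.75 n 371
mark [ 0.5314 -0.0086] ang 99.49 R 0.10182312644778134
red cen z 0.137 [ 0.5374 -0.0445] ang 99.46 R 0.0654
red cen z 0.1155 [ 0.5365 -0.0392] ang 99.44 R 0.0708
```

View pics/w14c.png

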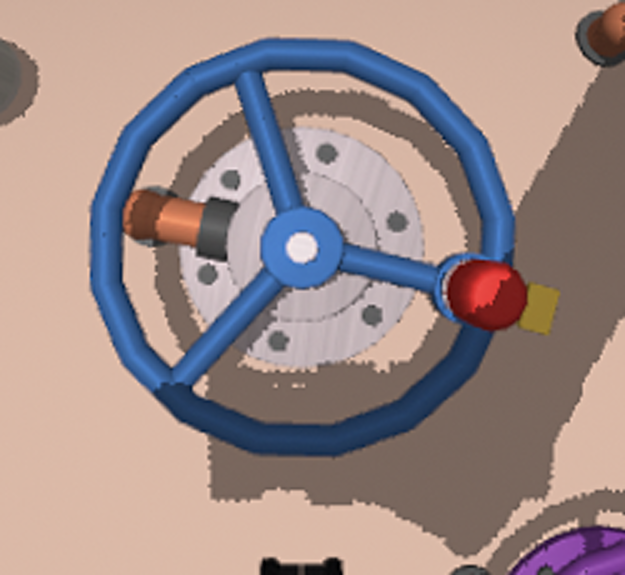

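View pics/s14.png

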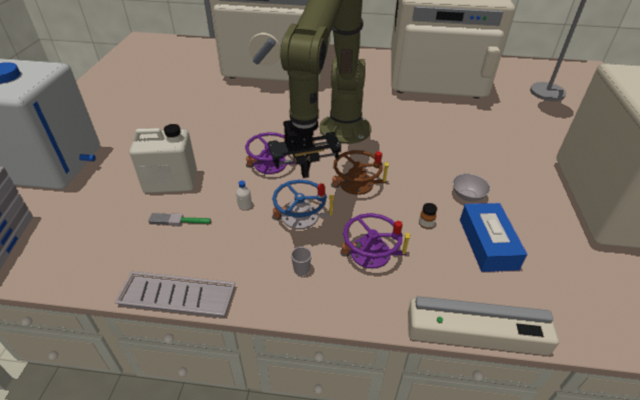

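The spokes (99.49°) and handle (99.45°) line up with the mark (99.49°). In the scene view the bystanders stand where they were and the hand is clear. I'll hold still briefly and hand in.

```bash
python3 -m inch '{"dp": [[0,0,0],[0,0,0]], "turn": [0,0]}'
python3 - <<'E'
from h import *
a=cv2.imread("pics/top0.png");b=cv2.imread("pics/top0.png")
print(env.sign_off())
E
```

```text
time_s: 31.68
tool_pos: [0.6225, -0.0783, 0.2399]
tool_rot: [-180.0, -0.0, 112.6]
force: [0.1, -0.3, 0.5]
grip_width: 0.0007
the job is handed in; nothing more can be done
None
```

I turned the blue drain valve one full turn anticlockwise, pushing the red handle from the side with closed fingertips. It went at about 24°/s with roughly 2–3.5 N at the fingers, and I handed the job in at 31.7 s.

- **Interruption:** the turn was not one unbroken push. I stopped 1.6° short, lifted clear to measure, then came back behind the handle for a final nudge. Each nudge and retreat moved away from the handle, so it was never pushed backwards.
- **Alignment:** the last wrist picture put the spokes at 99.49°, the handle at 99.45° and the mark at 99.49°, against 99.57° for the spokes at the start. From close up, while pushing, the mark read 1–2° off because its side showed. I relied on the view from above the wheel instead.
- **Handle lift:** I never measured directly whether the handle lifted in its seat. Vertical force at the fingers stayed at or below 2 N whenever I read it during the pushing, well under the 5 N plunger.
- **Surroundings:** by eye, the last scene picture shows the bystanders and look-alike valves where they were. I did not measure their positions numerically. The hand is clear, about 10 cm above the handle.

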